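Packing stacked-leather heel blocks from the press's catch tray

TASK

Pack the two finished heel blocks from the press's catch tray into the two empty cells of the tote, one to a cell, each standing on end on its felt pad. The block that lies down must first be stood on end outside the tote and let go, so that it can be taken again from above: the deep cells only admit a gripper coming straight down. Set the blocks down gently, never drop them, and leave the packed blocks, the loose leather layer and the other things on the bench where they are.

Things in the scene. Friction and masses are not known exactly. Their poses are not given: they have to be found in the camera images.
- catch_tray: The press's catch tray: fixed sheet-steel tray on the bench, robot's right, 270 mm (its x) by 300 mm (its y); floor 3 mm thick; lips 25 mm above the bench along both x sides and the +y side; on its -y side an apron 85 mm long rises at 22 degrees to 35 mm towards the press's chute. Origin: middle of its underside, on the bench (z = 0). z up.
- tote: Fixed grey plastic tote on the bench, robot's left: outside 204 mm (its x) by 264 mm (its y), 100 mm high, walls 4 mm, open on top. Two crossing 3 mm dividers, tops 92 mm above the bench, make four cells of 96 mm (x) by 126 mm (y), centred 49.5 mm (x) and 64.5 mm (y) either side of the middle. Two hold a block, two are empty. Origin: middle of its underside, on the bench. z up.
- pad_a: Grey felt pad, 86 x 112 x 3 mm, fixed on the floor of one of the tote's four cells (all four have one). Origin: middle of its underside, 4.5 mm above the bench; its top is 3 mm above that. Its x and y run along the tote's. This one lies in an empty cell, ready for a block.
- pad_b: Grey felt pad, 86 x 112 x 3 mm, fixed on the floor of one of the tote's four cells (all four have one). Origin: middle of its underside, 4.5 mm above the bench; its top is 3 mm above that. Its x and y run along the tote's. This one lies in the other empty cell.
- heel_standing: Finished heel block of brown stacked leather, free, standing on end in the catch tray: 100 mm high, 54 mm wide, 46 mm deep, 0.2 to 0.4 kg, same section all the way up, both ends alike. Origin: middle of its lower end; z along the height (up), y across the width, x from the flat front face, the breast (at -23 mm), to the back (at +23 mm).
- heel_standing_mid (a point): The middle of that block, 50 mm from either end; axes as the block's. The section: flat breast, back corners rounded at 14 mm; the two sides (54 mm apart) are flat from the breast to 32 mm behind it.
- heel_lying: A second block, same size, shape and mass, free, lying in the catch tray on its breast, rounded back up. ITS AXES DIFFER: origin in the middle of the breast (its underside as it lies); x along the 100 mm height (-50 to +50 mm, level at the start), y across the 54 mm width, z from the breast (0) to the back (46 mm), up at the start.
- heel_lying_mid (a point): The middle of that second block, 23 mm from its breast and 50 mm from either end; axes as the block's. As it lies its flat sides reach 32 mm above the tray floor. Put down on an end and let go, it rocks upright by itself if it leans less than about 20 degrees.
- heel_packed_1: A block like the others, already packed: loose, standing on end on the felt pad of one of the tote's filled cells. Origin: middle of its lower end, z up. To be left alone.
- heel_packed_2: The same in the other filled cell. To be left alone.
- loose_lift: Bystander: a single leather layer, 46 x 54 x 10 mm with rounded back corners, lying loose on the catch tray's floor near its +x lip. Origin: middle of its underside. Not a finished block: it stays.
- cutting_die: Bystander: dark green strip-steel cutting die, an open frame 120 x 80 x 32 mm, loose on the bench beyond the tray and tote. Origin: middle of its underside.
- glue_jar: Bystander: amber jar with a white lid, 72 mm across and 85 mm high, loose on the bench behind the tote. Origin: middle of its underside.
- tape_roll: Bystander: cardboard-coloured roll of tape lying flat, 96 mm across, 24 mm high, loose on the bench behind the tray. Origin: middle of its underside.
- hammer: Bystander: hammer lying loose on the bench at the robot's left.
Not all that is in view belongs to the job. What is shaped like the heel_lying but red or yellow is not meant.

How it is judged (in metres and radians):
On the way:
1. the lying block has been stood on end outside the tote and let go: upright within 9 degrees, still, not touched by the fingers (angle between the x axis of heel_lying and the z axis of tote, either way round below 0.15 rad and (x of heel_lying_mid in the frame of tote above 0.11 m or x of heel_lying_mid in the frame of tote below -0.11 m or y of heel_lying_mid in the frame of tote above 0.14 m or y of heel_lying_mid in the frame of tote below -0.14 m) and linear speed of heel_lying below 0.03 m/s and contact force between the fingers and heel_lying below 0.1 N), for 0.2 s.
At the end, for the whole second after the job is handed in: Each of the two blocks stands on end (either end down, upright within 5.7 degrees) on the felt pad of its own empty cell, its middle within 50 mm of the pad's middle seen from above and 45 to 58 mm above the pad's underside, at rest (under 0.03 m/s and 0.2 rad/s) and let go ((((horizontal distance between heel_standing_mid and pad_a below 0.05 m and z of heel_standing_mid in the frame of pad_a between 0.045 and 0.058 m and angle between the z axis of heel_standing and the z axis of tote, either way round below 0.1 rad and linear speed of heel_standing below 0.03 m/s and angular speed of heel_standing below 0.2 rad/s and contact force between the fingers and heel_standing below 0.1 N) and (horizontal distance between heel_lying_mid and pad_b below 0.05 m and z of heel_lying_mid in the frame of pad_b between 0.045 and 0.058 m and angle between the x axis of heel_lying and the z axis of tote, either way round below 0.1 rad and linear speed of heel_lying below 0.03 m/s and angular speed of heel_lying below 0.2 rad/s and contact force between the fingers and heel_lying below 0.1 N)) or ((horizontal distance between heel_standing_mid and pad_b below 0.05 m and z of heel_standing_mid in the frame of pad_b between 0.045 and 0.058 m and angle between the z axis of heel_standing and the z axis of tote, either way round below 0.1 rad and linear speed of heel_standing below 0.03 m/s and angular speed of heel_standing below 0.2 rad/s and contact force between the fingers and heel_standing below 0.1 N) and (horizontal distance between heel_lying_mid and pad_a below 0.05 m and z of heel_lying_mid in the frame of pad_a between 0.045 and 0.058 m and angle between the x axis of heel_lying and the z axis of tote, either way round below 0.1 rad and linear speed of heel_lying below 0.03 m/s and angular speed of heel_lying below 0.2 rad/s and contact force between the fingers and heel_lying below 0.1 N)))); the robot touches nothing.
It fails at once if the first block is dropped or thrown (moves faster than 0.6 m/s while the fingers do not hold it) (linear speed of heel_standing above 0.6 m/s and contact force between the fingers and heel_standing below 0.05 N).
It fails at once if the second block is dropped or thrown (moves faster than 0.6 m/s while the fingers do not hold it) (linear speed of heel_lying above 0.6 m/s and contact force between the fingers and heel_lying below 0.05 N).
It fails at once if a packed block is shifted more than 30 mm or knocked over (distance of any of heel_packed_1, heel_packed_2 from where it was at the start of the episode above 0.03 m or angle between any of heel_packed_1, heel_packed_2's own z axis and vertical above 0.3 rad).
It fails at once if the loose leather layer, the die, the jar, the tape roll or the hammer is moved more than 30 mm (distance of any of loose_lift, cutting_die, glue_jar, tape_roll, hammer from where it was at the start of the episode above 0.03 m).
It also fails if it takes over 72 s, if anything falls off the work surface, if the arm or the gripper's body presses on something with over 40 N, if the wrist force passes 120 N, or if a joint passes its speed limit or range.

ROBOT

A 6-joint arm with a two-finger parallel gripper is mounted at the origin on the work surface. World frame = base frame: x ahead of the robot, y to its left, z up, the work surface at z = 0. Lengths are in mm, angles in degrees, forces in N, time in s.
With the tool pointing down it reaches from about 300 to 850 mm from the base axis. Payload 4.2 kg.
Tool frame: the origin (TCP) lies midway between the tips of the shut fingers; the grasp point (between the pads) lies 19 mm behind it (env.tcp_to_grasp is the distance from the TCP to the grasp point, in mm); z points along the fingers, x is the direction in which the jaws open and shut, and the axes are right-handed (so a half turn about z gives the same grasp; the last joint's range is limited). The gripper opens to 91 mm and grips with 3 to 60 N. Pads are 32 mm wide; open, the fingers measure 118 mm over their backs; the gripper's body (76 mm by 178 mm) begins 60 mm behind the grasp point.
Start: joints at [-66.52, 18.312, 89.639, -0, 72.044, -1.146], TCP at [239.601, -522.718, 213.976] pointing down, gripper open.
Joint ranges: [-177.97, 177.97], [-48.28, 115.42], [12.27, 149.76], [-77.06, 257.06], [2.81, 150.46], [-146.56, 146.56]. Speed limits (degrees/s): [147.25, 147.25, 180, 180, 180, 180].

INTERFACE

Orientations are given as [roll, pitch, yaw] about the fixed x, y, z axes, in that order (R = Rz(yaw) Ry(pitch) Rx(roll)).
In Python, from workcell import env gives the robot as it stands.
- The arm moves only by the tool drive_tool, never from a script. Its argument "motion" is a list of rows, each a list of 2 entries, a list of its own where there are three numbers: the shift along the world's x, y, z in m, then the turn, a rotation vector about the world's x, y, z in rad. In form: [[[dx, dy, dz], [wx, wy, wz]], ...]. A call has exactly 10 rows; each row shifts and turns the commanded pose from where the row before left it; what a row does not reach is not made up. A row lasts 1/12 s, in which the tool goes at most 41.7 mm and 7.16 degrees, less where a joint would pass 70% of its speed; a pose out of reach is approached as far as the arm can. A call is refused whole if a number of a shift passes 0.0417 or a number of a turn 0.125, either way. A call with a gripper value outside its range is refused whole. "claw" is the opening, from 0 (shut) to 1 (fully open), set as the call begins (left out, the last holds). The fingers move at their own pace and stop on an object; "force" is the grip in N (left out, the last holds). Time passes only in rows, so rows that do not move let the fingers close, or fill a call up. It gives the time, the measured TCP pose, the force and the opening at its end, in the units of the state.
- env.state(): the state, without advancing time (a new reading comes with each control period).
- env.grab_frame(name): name is "scene" or "top" or "wrist"; returns the picture (400x640x3 uint8, red, green, blue); there is no depth.
- env.camera_params(name): a dict with "fov_y" (degrees; the focal length in pixels is half the picture's height over the tangent of half this angle, whatever the lens; pixels are square), "cx", "cy" (the principal point, pixels), "pose" (4x4, takes a point from camera to world coordinates). Camera axes: x right, y down, z forward; pixel columns grow to the right and rows downward; lengths in mm; the calibration is good to about 2 mm. A picture is of the moment at which its call begins: read the wrist's pose just before it. camera_params takes no time and is no camera call; for the wrist camera it gives the pose at the moment of the call.
- env.job_done(): hands the job in, once; it reports no verdict.
The state is a dict: "time_s": time; "qpos": joint angles; "qvel": joint speeds; "effort": joint torques, N m; "ee_pos": TCP position; "ee_rot": TCP orientation; "force": force on the tool from outside, world axes, zero at the start; "torque": the same for the moment, N m; "gripper_width": finger opening in mm.
Only numpy, scipy, OpenCV 4.12 (cv2) and the standard library are available. Lean on these libraries where they do the work, as an engineer would, in place of code of your own. Each camera call takes 0.05 s, during which the arm holds its last target.

## Working session

There is one attempt and no reset: what is moved stays moved. The work goes in short steps, Python scripts to look and compute and a tool call to move; the robot and the scene stay as the last step left them, time stands still between calls to the robot, and variables do not carry over. Pictures are saved under pics/ and viewed, and the job is handed in when it is done.

Besides the shell and the picture viewer there is one more tool, called after "Request:" by a JSON object that holds its "op" and its "data". drive_tool: Moves the arm, as the interface text tells. Its arguments: {"type":"object","properties":{"motion":{"type":"array","items":{"type":"array"}},"claw":{"type":"number"},"force":{"type":"number"}},"required":["motion"]}

```bash
mkdir -p pics; ls; python3 - <<'E'
from workcell import env
import cv2
print(env.state())
for n in ("scene","top","wrist"):
    p=env.camera_params(n); print(n,p)
    cv2.imwrite(f"pics/{n}0.png",env.grab_frame(n)[:,:,::-1])
E
```

```text
pics
{'time_s': 0.0, 'qpos': array([-6.65224418e+01,  1.83512321e+01,  8.97081214e+01,  7.16928171e-04,
        7.20405767e+01, -1.14467987e+00]), 'qvel': array([ 0.04631193,  0.01288155,  0.02685633,  0.07740758,  0.03324763,
       -0.01655193]), 'effort': array([-1.24032511e-03, -4.12466669e+01, -2.31976980e+01,  7.26451795e-02,
        4.57495172e-02, -1.57747077e-04]), 'ee_pos': array([ 239.37978454, -522.24980694,  213.11273253]), 'ee_rot': array([-1.79997322e+02,  9.98966722e-02, -6.53779812e+01]), 'force': array([0.19576326, 0.53526195, 0.6167083 ]), 'torque': array([-0.05536795, -0.01025279, -0.0071794 ]), 'gripper_width': 91.03514104953028}
scene {'fov_y': 44.32774760253076, 'cx': 318.3886180871466, 'cy': 191.31361721600092, 'pose': array([[ 1.98475071e-01,  6.50376978e-01, -7.33223999e-01,
         1.66074776e+03],
       [ 9.80044573e-01, -1.23324276e-01,  1.55896625e-01,
        -1.19743228e+02],
       [ 1.09672571e-02, -7.49533795e-01, -6.61875222e-01,
         1.04852654e+03],
       [ 0.00000000e+00,  0.00000000e+00,  0.00000000e+00,
         1.00000000e+00]])}
top {
[... 163 characters left out ...]
10e+02],
       [-9.99594193e-01, -2.82040766e-02,  3.99739944e-03,
         8.34796769e+01],
       [-7.16941033e-04, -1.15375292e-01, -9.93321714e-01,
         1.19043286e+03],
       [ 0.00000000e+00,  0.00000000e+00,  0.00000000e+00,
         1.00000000e+00]])}
wrist {'fov_y': 62.35696275342963, 'cx': 321.2254554700537, 'cy': 196.4116729821865, 'pose': array([[ 4.17944702e-01, -8.81856372e-01, -2.18292385e-01,
         3.00535360e+02],
       [-9.08471596e-01, -4.06032623e-01, -9.90801148e-02,
        -4.94109592e+02],
       [-1.25939891e-03,  2.39722440e-01, -9.70840649e-01,
         3.83659036e+02],
       [ 0.00000000e+00,  0.00000000e+00,  0.00000000e+00,
         1.00000000e+00]])}
```

View pics/scene0.png

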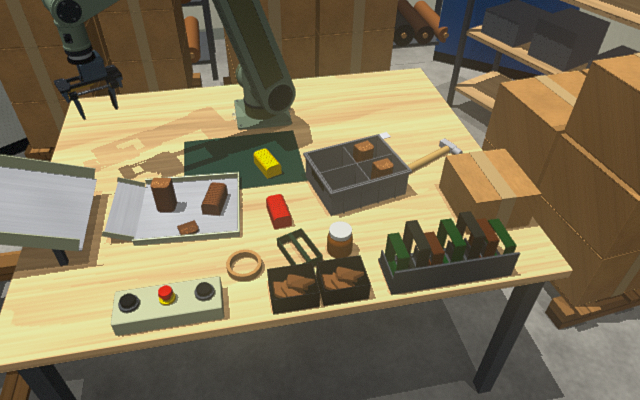

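View pics/top0.png

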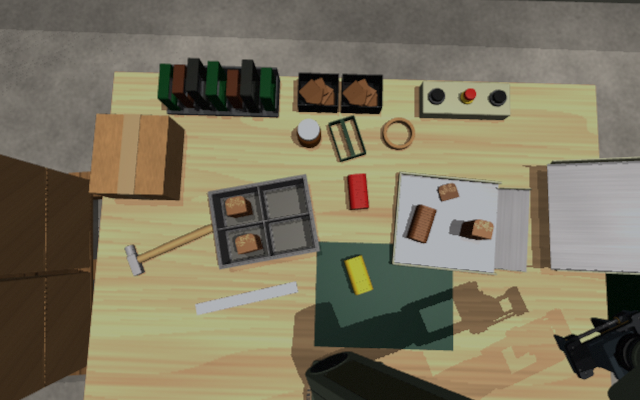

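View pics/wrist0.png

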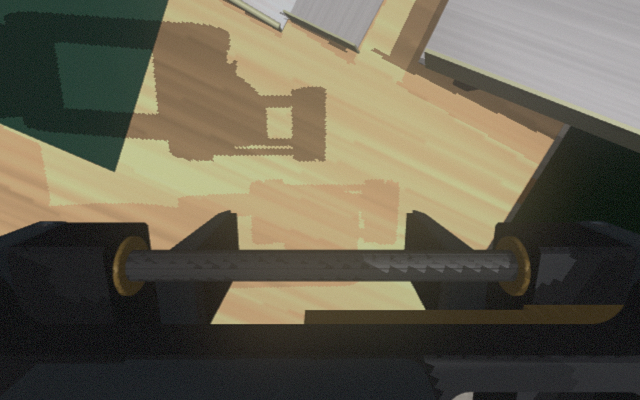

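The top view shows these candidates:

| Item | Top-view pixel (column, row) | Decision |
|---|---|---|
| Brown block, standing | (478, 230) | chosen as `heel_standing` |
| Brown block, lying | (422, 223) | chosen as `heel_lying` |
| Red block | (358, 192) | decoy |
| Yellow block | (358, 275) | decoy |
| Packed blocks | (236, 206), (246, 243) | leave |
| Loose layer | (447, 191) | leave |

The empty cells are the two on the tote's right, at (285, 198) and (292, 236).

Next I'll check the choice in a close crop and measure.

```bash
cat > h.py <<'E'
import numpy as np, cv2
from workcell import env
def K(p):
    f=200/np.tan(np.radians(p['fov_y'])/2); return f,p['cx'],p['cy']
def ray(p,u,v):
    f,cx,cy=K(p); d=np.array([(u-cx)/f,(v-cy)/f,1.]); T=p['pose']
    return T[:3,3],T[:3,:3]@d
def onz(p,u,v,z):
    o,d=ray(p,u,v); return o+d*(z-o[2])/d[2]
def proj(p,P):
    f,cx,cy=K(p); T=p['pose']; c=T[:3,:3].T@(np.asarray(P,float)-T[:3,3])
    return np.array([cx+f*c[0]/c[2],cy+f*c[1]/c[2]])
def tri(p1,a,p2,b):
    o1,d1=ray(p1,*a);o2,d2=ray(p2,*b);d1=d1/np.linalg.norm(d1);d2=d2/np.linalg.norm(d2)
    A=np.stack([d1,-d2],1);t=np.linalg.lstsq(A,o2-o1,rcond=None)[0]
    P=o1+d1*t[0];Q=o2+d2*t[1];return (P+Q)/2,np.linalg.norm(P-Q)
E
python3 - <<'E'
import cv2
a=cv2.imread('pics/top0.png');b=cv2.imread('pics/scene0.png')
c=cv2.resize(a[165:280,385:535],None,fx=5,fy=5,interpolation=cv2.INTER_CUBIC);cv2.imwrite('pics/c1.png',c)
c=cv2.resize(a[165:280,200:330],None,fx=5,fy=5,interpolation=cv2.INTER_CUBIC);cv2.imwrite('pics/c2.png',c)
c=cv2.resize(b[165:250,100:245],None,fx=5,fy=5,interpolation=cv2.INTER_CUBIC);cv2.imwrite('pics/c3.png',c)
E
```

```text
(no output)
```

View pics/c1.png

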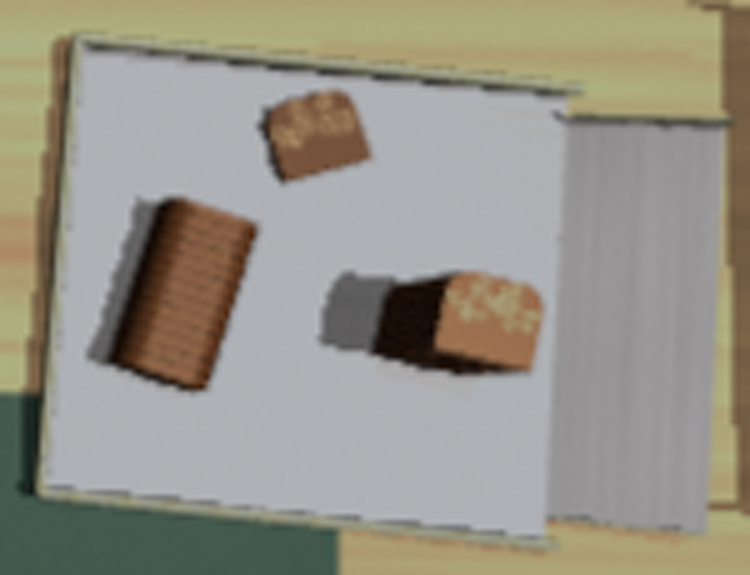

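View pics/c2.png

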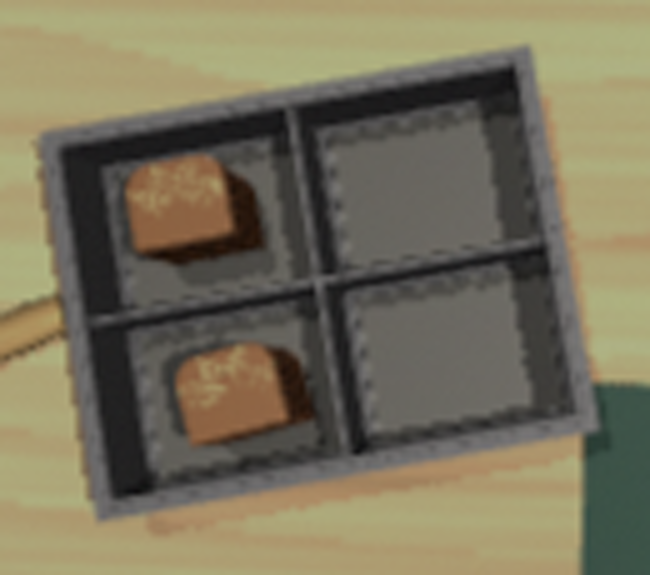

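View pics/c3.png

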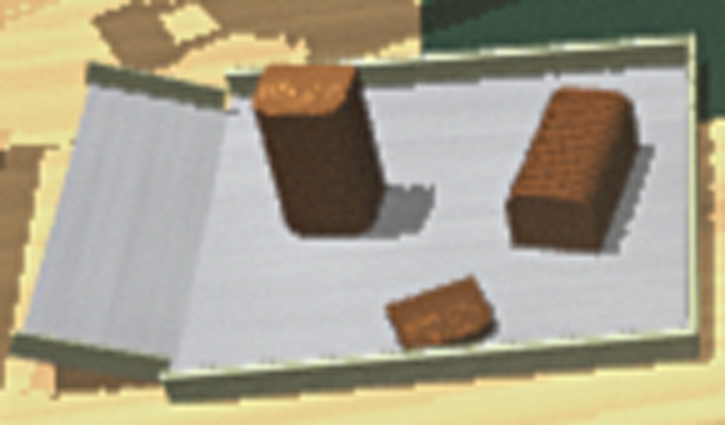

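```bash
python3 - <<'E'
from h import *
p=env.camera_params('top')
f=lambda x,y,ox=385:(ox+(x+.5)/5-.5,165+(y+.5)/5-.5)
np.set_printoptions(precision=1,suppress=True)
img=cv2.cvtColor(cv2.imread('pics/top0.png'),cv2.COLOR_BGR2HSV)
print("stand top z103:")
for c in [(436,350),(528,371),(543,295),(455,272)]: print(onz(p,*f(*c),103))
print("lying:")
for c in [(168,198),(257,222),(205,388),(110,360)]: print(c,onz(p,*f(*c),40))
# masks
for nm,(x0,y0,x1,y1) in dict(stand=(455,212,500,245),lying=(400,200,440,246),lift=(435,180,462,204)).items():
    s=img[y0:y1,x0:x1]; m=((s[...,1]>90)&((s[...,0]<20)|(s[...,0]>170))).astype('u1')
    if nm=='stand': m&=(s[...,2]>110)
    cs,_=cv2.findContours(m,cv2.RETR_EXTERNAL,cv2.CHAIN_APPROX_NONE)
    c=max(cs,key=cv2.contourArea); r=cv2.minAreaRect(c); 
    z={'stand':103,'lying':40,'lift':13}[nm]
    b=cv2.boxPoints(r)+[x0,y0]; w=np.array([onz(p,u,v,z)[:2] for u,v in b])
    print(nm,w.round(1).tolist(),w.mean(0),[np.linalg.norm(w[i]-w[i-1]).round(1) for i in range(4)],np.degrees(np.arctan2(*(w[1]-w[0])[::-1])))
print('tote z100')
t=[]
for c in [(42,133),(530,47),(598,430),(100,520)]:
    t.append(onz(p,*f(*c,ox=200),100)); print(t[-1])
t=np.array(t); print(t.mean(0),[np.linalg.norm(t[i]-t[i-1]) for i in range(4)])
for a,b in [(1,0),(2,3),(0,3),(1,2)]: print(np.degrees(np.arctan2(*(t[a]-t[b])[:2][::-1])))
print('tray')
for c in [(72,37),(580,90),(552,545),(38,495)]: print(onz(p,*f(*c),25))
E
```

```text
stand top z103:
[ 466.8 -320.6  103. ]
[ 456.9 -370.1  103. ]
[ 498.2 -379.1  103. ]
[ 509.4 -331.5  103. ]
lying:
(168, 198) [ 552.5 -190.5   40. ]
(257, 222) [ 540.  -241.8   40. ]
(205, 388) [ 443.8 -211.7   40. ]
(110, 360) [ 458.2 -157.4   40. ]
stand [[469.0, -318.6], [510.8, -329.6], [499.3, -381.1], [457.6, -369.9]] [ 484.1 -349.8] [np.float64(52.6), np.float64(43.2), np.float64(52.8), np.float64(43.2)] -14.73591193067292
lying [[457.7, -156.8], [553.6, -188.2], [537.1, -241.8], [441.5, -210.0]] [ 497.5 -199.2] [np.float64(55.6), np.float64(100.9), np.float64(56.1), np.float64(100.7)] -18.115007909788222
lift [[607.3, -252.1], [625.6, -302.2], [584.5, -315.4], [566.4, -265.6]] [ 595.9 -283.8] [np.float64(43.0), np.float64(53.3), np.float64(43.1), np.float64(53.1)] -69.9484443069658
tote z100
[565.3 401.5 100. ]
[620.9 134.8 100. ]
[412.   91.1 100. ]
[356.4 357.5 100. ]
[488.6 246.2 100. ] [np.float64(213.51669450662115), np.float64(272.43686231162974), np.float64(213.36859887654913), np.float64(272.10082230433807)]
-78.23251279154029
-78.20144965153638
11.910629673732664
11.820481465887237
tray
[ 648.2 -137.3   25. ]
[ 625.  -436.6   25. ]
[ 360.2 -414.4   25. ]
[ 380.1 -119.4   25. ]
```

Both choices hold up in the close crops:

- **Standing block:** top centre about (484, -350), width axis about 77°. Its light end grain shows in top crop pixels (436–543, 272–371).
- **Lying block:** centre about (497, -199), axis about -18°, with dark brown layers at crop (110–257, 198–388).
- **Tote:** centre about (489, 246), yaw about 11.9°. The empty cells are at about (550, 193) and (454, 173).

I'll go above the standing block first, swinging clear of the chute.

Request:
{"op": "drive_tool", "data": {"motion": [[[0.018,0.034,0.0],[0,0,-0.066]],[[0.018,0.034,0.0],[0,0,-0.066]],[[0.018,0.034,0.0],[0,0,-0.066]],[[0.018,0.034,0.0],[0,0,-0.066]],[[0.018,0.036,0.0],[0,0,-0.066]],[[0.031,0,0],[0,0,-0.066]],[[0.031,0,0],[0,0,-0.066]],[[0.031,0,0],[0,0,-0.066]],[[0.031,0,0],[0,0,-0.066]],[[0.031,0,0],[0,0,-0.066]]], "claw": 1.0, "force": 30}}

```text
time_s: 0.98
ee_pos: [485.9, -350.2, 213.7]
ee_rot: [180.0, 0.0, -103.4]
force: [-0.1, -0.8, -0.0]
gripper_width: 91.3
```

```bash
python3 - <<'E'
from h import *
np.set_printoptions(precision=1,suppress=True)
s=env.state();print(s['time_s'],s['qpos'],s['ee_pos'],s['ee_rot'])
import pickle
p=env.camera_params('wrist');im=env.grab_frame('wrist')
cv2.imwrite('pics/w1.png',im[:,:,::-1]);pickle.dump(p,open('w1.pkl','wb'))
E
```

```text
0.9833 [-36.9  20.5  86.4  -0.   73.1  66.5] [ 485.9 -350.2  213.7] [ 180.     0.  -103.4]
```

View pics/w1.png

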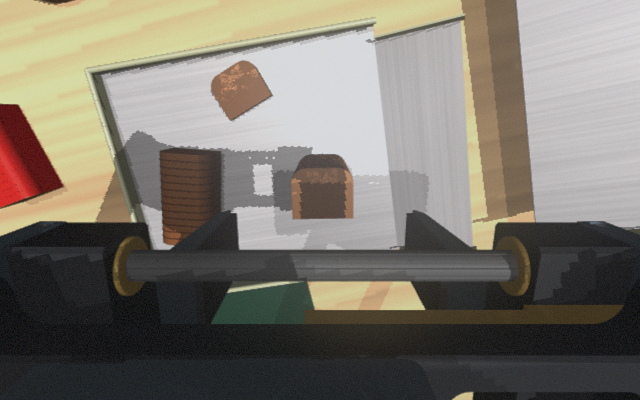

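The wrist view shows the standing block's breast edge at (292–353, 218), level and midway between the fingers (inner edges at 236 and 406). The lying block is at (161–220, 150–243).

```bash
python3 - <<'E'
from h import *
import pickle
np.set_printoptions(precision=1,suppress=True)
p=pickle.load(open('w1.pkl','rb'))
a=onz(p,292,218.5,103);b=onz(p,353.5,218.5,103);print(a,b,np.linalg.norm(a-b),np.degrees(np.arctan2(*(b-a)[:2][::-1])))
th=np.radians(-103.4);y=(a-b)[:2]/np.linalg.norm(a-b);x=np.array([y[1],-y[0]]);print('centre',(a+b)[:2]/2+23*x)
# lying: top end edge visible at z? far end bottom edge 
for q,z in [((161,150),40),((220,150),40),((165,157),35),((163,243),40)]: print(q,onz(p,*q,z))
E
```

```text
[ 469.9 -319.4  103. ] [ 457.3 -372.7  103. ] 54.79329114446132 -103.28400171803519
centre [ 486.  -351.3]
(161, 150) [ 554.9 -195.6   40. ]
(220, 150) [ 540.8 -255.1   40. ]
(165, 157) [ 547.  -194.7   35. ]
(163, 243) [ 457.  -162.5   40. ]
```

Request:
{"op": "drive_tool", "data": {"motion": [[[0,-0.001,-0.02],[0,0,0]],[[0,0,-0.02],[0,0,0]],[[0,0,-0.02],[0,0,0]],[[0,0,-0.02],[0,0,0]],[[0,0,-0.02],[0,0,0]],[[0,0,-0.015],[0,0,0]],[[0,0,-0.015],[0,0,0]],[[0,0,-0.01],[0,0,0]],[[0,0,-0.01],[0,0,0]],[[0,0,0],[0,0,0]]]}}

```text
time_s: 1.87
ee_pos: [483.5, -350.9, 62.0]
ee_rot: [179.8, 0.1, -103.2]
force: [0.1, 0.5, -0.1]
gripper_width: 91.2
```

Request:
{"op": "drive_tool", "data": {"motion": [[[0,0,0],[0,0,0]],[[0,0,0],[0,0,0]],[[0,0,0],[0,0,0]],[[0,0,0],[0,0,0]],[[0,0,0],[0,0,0]],[[0,0,0],[0,0,0]],[[0,0,0],[0,0,0]],[[0,0,0],[0,0,0]],[[0,0,0],[0,0,0]],[[0,0,0],[0,0,0]]], "claw": 0.0, "force": 35}}

```text
time_s: 2.7
ee_pos: [484.9, -351.5, 64.4]
ee_rot: [-180.0, 0.0, -103.2]
force: [-0.1, 1.7, 4.6]
gripper_width: 54.2
```

Request:
{"op": "drive_tool", "data": {"motion": [[[0,0,0.01],[0,0,0]],[[0,0,0.02],[0,0,0]],[[0,0,0.03],[0,0,0]],[[0,0,0.03],[0,0,0]],[[0,0,0.03],[0,0,0]],[[0,0.02,0.03],[0,0,0.044]],[[0.005,0.03,0],[0,0,0.044]],[[0.005,0.035,0],[0,0,0.044]],[[0.005,0.035,0],[0,0,0.044]],[[0.005,0.035,0],[0,0,0.044]]]}}

```text
time_s: 3.53
ee_pos: [503.8, -195.5, 213.6]
ee_rot: [179.9, -0.0, -90.5]
force: [0.7, -0.6, -3.6]
gripper_width: 53.9
```

```bash
python3 - <<'E'
from h import *
np.set_printoptions(precision=1,suppress=True)
p=env.camera_params('top')
f=lambda x,y,ox=200:(ox+(x+.5)/5-.5,165+(y+.5)/5-.5)
print('cross',onz(p,*f(320,281),92))
for c in [(292,108),(350,453),(88,322),(545,243)]: print(onz(p,*f(*c),92))
# pads at z 7.5
print(onz(p,*f(418,195),7.5),onz(p,*f(447,348),7.5))
E
```

```text
cross [488.7 246.2  92. ]
[584.3 266.1  92. ]
[395.7 225.6  92. ]
[462.7 372.3  92. ]
[513.2 123.3  92. ]
[546.5 202.8   7.5] [456.4 182.1   7.5]
```

Request:
{"op": "drive_tool", "data": {"motion": [[[0.005,0.035,0],[0,0,0.022]],[[0.005,0.038,0],[0,0,0.022]],[[0.005,0.04,0],[0,0,0.022]],[[0.005,0.04,0],[0,0,0.022]],[[0.005,0.04,0],[0,0,0.022]],[[0.005,0.04,0],[0,0,0.022]],[[0.004,0.04,0],[0,0,0.022]],[[0.004,0.04,0],[0,0,0.022]],[[0.004,0.04,0],[0,0,0.022]],[[0.004,0.035,0],[0,0,0.022]]]}}

```text
time_s: 4.37
ee_pos: [549.9, 193.4, 213.4]
ee_rot: [179.9, -0.0, -77.9]
force: [0.7, -0.5, -3.1]
gripper_width: 53.8
```

```bash
python3 - <<'E'
from h import *
np.set_printoptions(precision=1,suppress=True)
s=env.state();print(s['time_s'],s['qpos'],s['ee_pos'],s['ee_rot'])
p=env.camera_params('wrist')
im=env.grab_frame('wrist')[:,:,::-1].copy()
c,sn=np.cos(np.radians(12)),np.sin(np.radians(12))
R=np.array([[c,-sn],[sn,c]])
for x,y in [(102,132),(102,-132),(-102,132),(-102,-132)]:
    q=proj(p,np.r_[R@[x,y]+[488.7,246.2],100]); print(q)
    cv2.circle(im,tuple(int(v) for v in q),4,(0,255,0),1)
cv2.imwrite('pics/w2.png',im)
cv2.imwrite('pics/s2.png',env.grab_frame('scene')[:,:,::-1])
E
```

```text
4.3667 [18.3 19.1 88.6 -0.  72.4 96.1] [549.9 193.4 213.4] [179.9  -0.  -77.9]
[ 88.6 131. ]
[401.8 132.2]
[122.8 340.5]
[388.9 341.2]
```

View pics/w2.png

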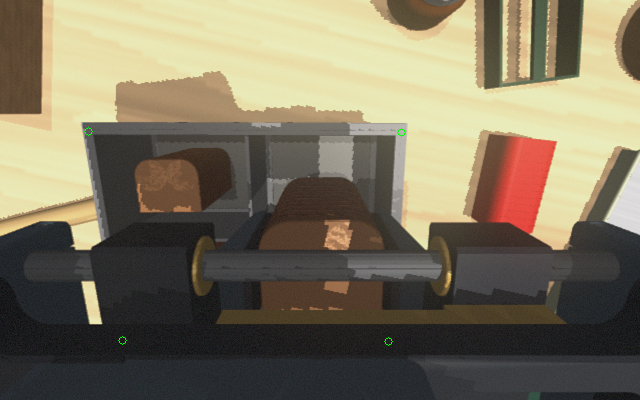

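View pics/s2.png

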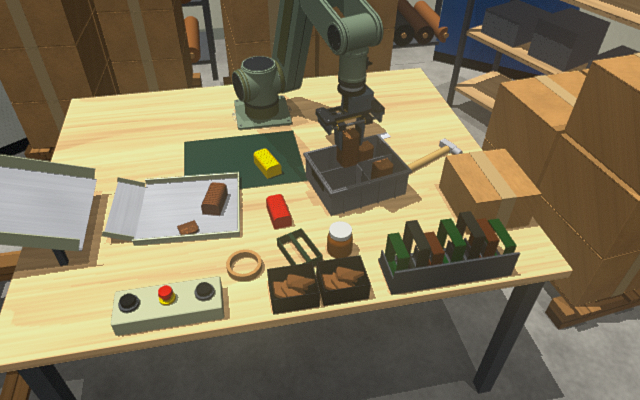

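The wrist view shows the tote rim at columns 84–406, symmetric about the predicted 245, and the block hangs over the right-hand far cell. The scene view agrees. I'll go straight down.

Request:
{"op": "drive_tool", "data": {"motion": [[[0,0,-0.01],[0,0,0]],[[0,0,-0.018],[0,0,0]],[[0,0,-0.018],[0,0,0]],[[0,0,-0.018],[0,0,0]],[[0,0,-0.018],[0,0,0]],[[0,0,-0.016],[0,0,0]],[[0,0,-0.014],[0,0,0]],[[0,0,-0.012],[0,0,0]],[[0,0,-0.008],[0,0,0]],[[0,0,-0.004],[0,0,0]]]}}

```text
time_s: 5.3
ee_pos: [549.4, 189.5, 76.1]
ee_rot: [179.8, -0.1, -78.1]
force: [-1.0, -1.2, -3.2]
gripper_width: 54.0
```

Request:
{"op": "drive_tool", "data": {"motion": [[[0,0,-0.002],[0,0,0]],[[0,0,-0.001],[0,0,0]],[[0,0,-0.001],[0,0,0]],[[0,0,-0.001],[0,0,0]],[[0,0,-0.001],[0,0,0]],[[0,0,-0.001],[0,0,0]],[[0,0,0],[0,0,0]],[[0,0,0],[0,0,0]],[[0,0,0],[0,0,0]],[[0,0,0],[0,0,0]]]}}

```text
time_s: 6.13
ee_pos: [550.7, 191.3, 71.1]
ee_rot: [-180.0, -0.0, -78.0]
force: [0.4, 1.0, -3.5]
gripper_width: 54.0
```

Request:
{"op": "drive_tool", "data": {"motion": [[[0,0,-0.001],[0,0,0]],[[0,0,-0.001],[0,0,0]],[[0,0,-0.0005],[0,0,0]],[[0,0,0],[0,0,0]],[[0,0,0],[0,0,0]],[[0,0,0],[0,0,0]],[[0,0,0],[0,0,0]],[[0,0,0],[0,0,0]],[[0,0,0],[0,0,0]],[[0,0,0],[0,0,0]]]}}

```text
time_s: 6.97
ee_pos: [550.7, 191.3, 68.9]
ee_rot: [-180.0, -0.0, -78.0]
force: [-2.2, 0.3, 5.4]
gripper_width: 53.9
```

Request:
{"op": "drive_tool", "data": {"motion": [[[0,0,0],[0,0,0]],[[0,0,0],[0,0,0]],[[0,0,0],[0,0,0]],[[0,0,0],[0,0,0]],[[0,0,0.002],[0,0,0]],[[0,0,0.01],[0,0,0]],[[0,0,0.02],[0,0,0]],[[0,0,0.03],[0,0,0]],[[0,0,0.03],[0,0,0]],[[0,0,0.03],[0,0,0]]], "claw": 0.75}}

```text
time_s: 7.8
ee_pos: [550.5, 191.2, 192.6]
ee_rot: [-180.0, -0.0, -78.0]
force: [0.6, -0.3, 0.3]
gripper_width: 68.5
```

```bash
python3 - <<'E'
from h import *
np.set_printoptions(precision=1,suppress=True)
p=env.camera_params('wrist')
s=env.state();print(s['time_s'],s['ee_pos'],s['gripper_width'])
cv2.imwrite('pics/w3.png',env.grab_frame('wrist')[:,:,::-1])
cv2.imwrite('pics/s3.png',env.grab_frame('scene')[100:260,80:480,::-1].repeat(2,0).repeat(2,1))
E
```

```text
7.8 [550.5 191.2 192.6] 68.54053677216409
```

View pics/w3.png

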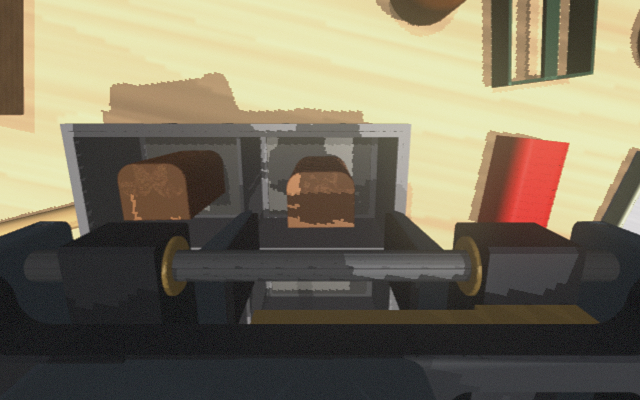

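View pics/s3.png

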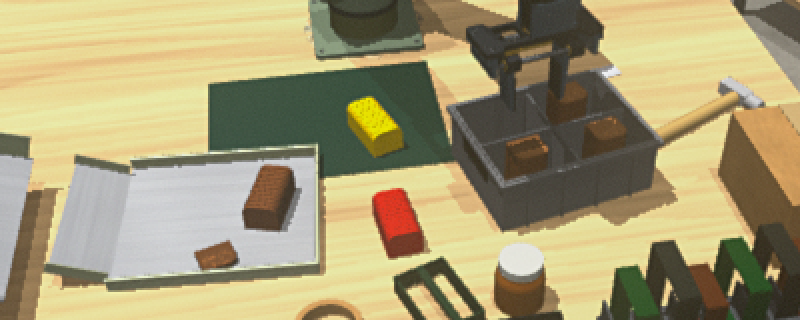

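The first block stands in the far-right cell: top at wrist pixels (287–354, 170–227), and upright in the scene crop at (526, 155). Next is the lying block.

Request:
{"op": "drive_tool", "data": {"motion": [[[-0.008,-0.038,0.003],[0,0,-0.052]],[[-0.008,-0.04,0.003],[0,0,-0.052]],[[-0.008,-0.04,0.003],[0,0,-0.052]],[[-0.008,-0.04,0.003],[0,0,-0.052]],[[-0.008,-0.04,0.003],[0,0,-0.052]],[[-0.008,-0.04,0.003],[0,0,-0.052]],[[-0.008,-0.04,0.003],[0,0,-0.052]],[[-0.008,-0.04,0],[0,0,-0.052]],[[-0.008,-0.04,0],[0,0,-0.052]],[[-0.008,-0.03,0],[0,0,-0.052]]], "claw": 1.0}}

```text
time_s: 8.73
ee_pos: [469.7, -199.5, 211.7]
ee_rot: [-180.0, -0.1, -108.0]
force: [1.0, -1.0, -0.7]
gripper_width: 91.3
```

```bash
python3 - <<'E'
from h import *
import pickle
np.set_printoptions(precision=1,suppress=True)
p=env.camera_params('wrist')
s=env.state();print(s['time_s'],s['ee_pos'],s['ee_rot'],s['gripper_width'],s['qpos'])
cv2.imwrite('pics/w4.png',env.grab_frame('wrist')[:,:,::-1]);pickle.dump(p,open('w4.pkl','wb'))
E
```

```text
8.7333 [ 469.7 -199.5  211.7] [-180.    -0.1 -108. ] 91.27633620644806 [-24.3  12.5  98.1  -0.1  69.3  83.7]
```

View pics/w4.png

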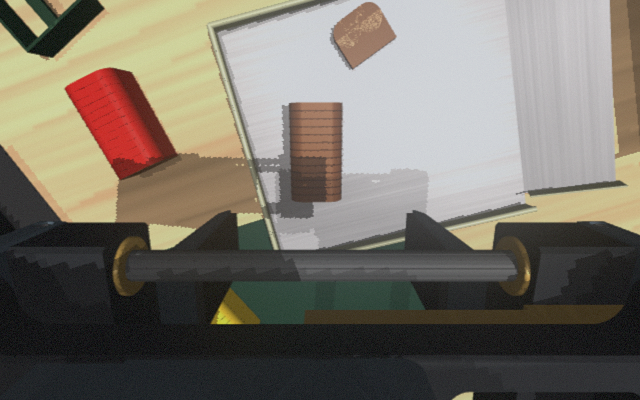

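```bash
python3 - <<'E'
from h import *
import pickle
np.set_printoptions(precision=1,suppress=True)
p=pickle.load(open('w4.pkl','rb'))
print('cam',p['pose'][:3,3])
im=cv2.imread('pics/w4.png')
cv2.imwrite('pics/c4.png',cv2.resize(im[90:215,270:360],None,fx=5,fy=5,interpolation=cv2.INTER_CUBIC))
for q,z in [((289,110),35),((342,110),35),((291,200),35),((341,200),35),((315,102),49),((315,202),3),((315,195),49)]: print(q,z,onz(p,*q,z))
E
```

```text
cam [ 533.5 -219.5  382.2]
(289, 110) 35 [ 548.2 -190.4   35. ]
(342, 110) 35 [ 531.6 -241.7   35. ]
(291, 200) 35 [ 458.4 -161.3   35. ]
(341, 200) 35 [ 441.7 -212.9   35. ]
(315, 102) 49 [ 547.  -218.1   49. ]
(315, 202) 3 [ 440.4 -182.3    3. ]
(315, 195) 49 [ 458.8 -189.1   49. ]
```

View pics/c4.png

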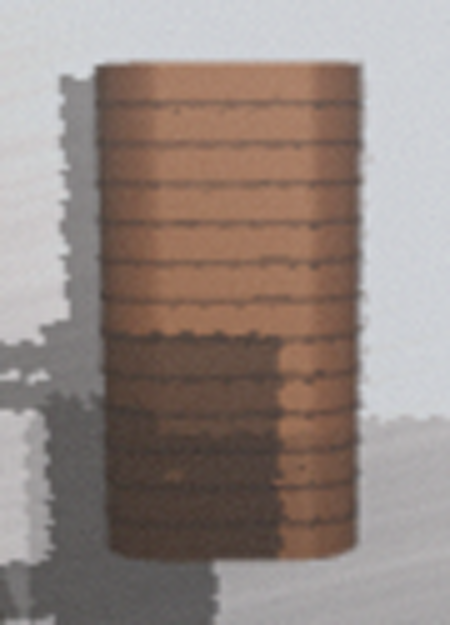

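Request:
{"op": "drive_tool", "data": {"motion": [[[0.019,-0.004,-0.015],[0,0,0]],[[0.019,-0.004,-0.02],[0,0,0]],[[0.02,-0.004,-0.02],[0,0,0]],[[0,0,-0.022],[0,0,0]],[[0,0,-0.022],[0,0,0]],[[0,0,-0.022],[0,0,0]],[[0,0,-0.022],[0,0,0]],[[0,0,-0.02],[0,0,0]],[[0,0,-0.015],[0,0,0]],[[0,0,-0.008],[0,0,0]]]}}

```text
time_s: 9.62
ee_pos: [527.3, -207.9, 23.4]
ee_rot: [179.8, 0.0, -107.8]
force: [0.2, 0.5, 1.0]
gripper_width: 91.3
```

Request:
{"op": "drive_tool", "data": {"motion": [[[0,0,-0.006],[0,0,0]],[[0,0,-0.004],[0,0,0]],[[0,0,-0.003],[0,0,0]],[[0,0,-0.002],[0,0,0]],[[0,0,-0.001],[0,0,0]],[[0,0,0],[0,0,0]],[[0,0,0],[0,0,0]],[[0,0,0],[0,0,0]],[[0,0,0],[0,0,0]],[[0,0,0],[0,0,0]]]}}

```text
time_s: 10.45
ee_pos: [528.7, -208.8, 9.7]
ee_rot: [-180.0, -0.0, -107.8]
force: [-0.3, -0.6, -0.5]
gripper_width: 91.1
```

Request:
{"op": "drive_tool", "data": {"motion": [[[-0.001,-0.003,-0.001],[0,0,0]],[[0,0,0],[0,0,0]],[[0,0,0],[0,0,0]],[[0,0,0],[0,0,0]],[[0,0,0],[0,0,0]],[[0,0,0],[0,0,0]],[[0,0,0],[0,0,0]],[[0,0,0],[0,0,0]],[[0,0,0],[0,0,0]],[[0,0,0],[0,0,0]]], "claw": 0.0, "force": 50}}

```text
time_s: 11.28
ee_pos: [527.6, -211.8, 8.4]
ee_rot: [180.0, -0.0, -107.8]
force: [0.2, -0.2, -0.9]
gripper_width: 54.0
```

Request:
{"op": "drive_tool", "data": {"motion": [[[0,0,0.01],[0,0,0]],[[0,0,0.02],[0,0,0]],[[0,0,0.025],[0,0,0]],[[0,0,0.03],[0,0,0.05]],[[0,0,0.03],[0,0,0.1]],[[-0.005,0,0.03],[0,0,0.1]],[[-0.005,0,0.03],[0,0,0.1]],[[-0.005,0,0.03],[0,0,0.1]],[[-0.005,0,0.02],[0,0,0.1]],[[0,0,0],[0,0,0.1]]]}}

```text
time_s: 12.12
ee_pos: [508.6, -212.3, 239.0]
ee_rot: [-179.6, -0.3, -70.3]
force: [-0.0, -0.4, -4.1]
gripper_width: 53.8
```

```bash
python3 - <<'E'
from h import *
np.set_printoptions(precision=1,suppress=True)
a=env.camera_params('top');b=env.camera_params('scene')
print(tri(a,(548,163),b,(88,247)),tri(a,(549,270),b,(97,168)))
s=env.state();print(s['time_s'],s['ee_pos'],s['ee_rot'],s['qpos'])
cv2.imwrite('pics/s5.png',env.grab_frame('scene')[:,:,::-1])
E
```

```text
(array([ 677.4, -542.4,   70.8]), np.float64(17.155631508641804)) (array([ 377.2, -536.2,   96.2]), np.float64(11.43070451815905))
12.1167 [ 508.6 -212.3  239. ] [-179.6   -0.3  -70.3] [-23.9  15.   90.7   0.   73.8  46.4]
```

View pics/s5.png

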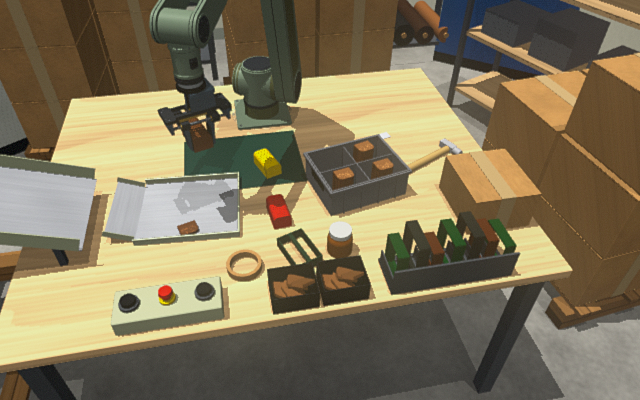

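The block is held level by its outer end in the scene view (200, 135), with the tray clear beneath. I'll finish the yaw, then tilt about the jaw axis.

Request:
{"op": "drive_tool", "data": {"motion": [[[0,0,0],[0,0,0.12]],[[0,0,0],[0,0,0.12]],[[0,0,0],[0,0,0.12]],[[0,0,0],[0,0,0.12]],[[0,0,0],[0,0,0.12]],[[0,0,0],[0,0,0.12]],[[0,0,0],[0,0,0.12]],[[0,0,0],[0.05,-0.02,0]],[[0,0,0],[0.1,-0.04,0]],[[0,0,0],[0.1,-0.04,0]]]}}

```text
time_s: 13.0
ee_pos: [507.7, -210.2, 233.5]
ee_rot: [-164.3, 0.2, -22.3]
force: [-0.4, 1.2, -4.9]
gripper_width: 53.6
```

```bash
python3 - <<'E'
from h import *
from scipy.spatial.transform import Rotation as Ro
np.set_printoptions(precision=3,suppress=True)
s=env.state();print(s['time_s'],s['ee_pos'],s['ee_rot'],s['qpos']);print(Ro.from_euler('xyz',s['ee_rot'],degrees=True).as_matrix())
E
```

```text
13.0 [ 507.659 -210.2    233.526] [-164.286    0.202  -22.34 ] [-33.044  16.555  91.166  15.88   76.001 -15.045]
[[ 0.925 -0.367  0.1  ]
 [-0.38  -0.89   0.252]
 [-0.004 -0.271 -0.963]]
```

Request:
{"op": "drive_tool", "data": {"motion": [[[0,0,0],[0.095,-0.039,0]],[[0,0,0],[0.095,-0.039,0]],[[0,0,0],[0.095,-0.039,0]],[[0,0,0],[0.095,-0.039,0]],[[0,0,0],[0.095,-0.039,0]],[[0,0,0],[0.095,-0.039,0]],[[0,0,0],[0.095,-0.039,0]],[[0,0,0],[0.095,-0.039,0]],[[0,0,0],[0.095,-0.039,0]],[[0,0,0],[0.05,-0.02,0]]]}}

```text
time_s: 13.83
ee_pos: [506.7, -212.6, 230.6]
ee_rot: [-108.4, 0.6, -22.4]
force: [-0.1, 0.1, -4.3]
gripper_width: 54.1
```

```bash
python3 - <<'E'
from h import *
from scipy.spatial.transform import Rotation as Ro
np.set_printoptions(precision=3,suppress=True)
s=env.state();print(s['time_s'],s['ee_pos'],s['ee_rot'],s['qpos'],s['force']);print(Ro.from_euler('xyz',s['ee_rot'],degrees=True).as_matrix())
cv2.imwrite('pics/s6.png',env.grab_frame('scene')[:,:,::-1])
cv2.imwrite('pics/w6.png',env.grab_frame('wrist')[:,:,::-1])
E
```

```text
13.8333 [ 506.745 -212.571  230.55 ] [-108.358    0.554  -22.353] [-53.744  34.761  95.785  55.182  99.957 -48.323] [-0.117  0.122 -4.316]
[[ 0.925 -0.128  0.358]
 [-0.38  -0.288  0.879]
 [-0.01  -0.949 -0.315]]
```

View pics/s6.png

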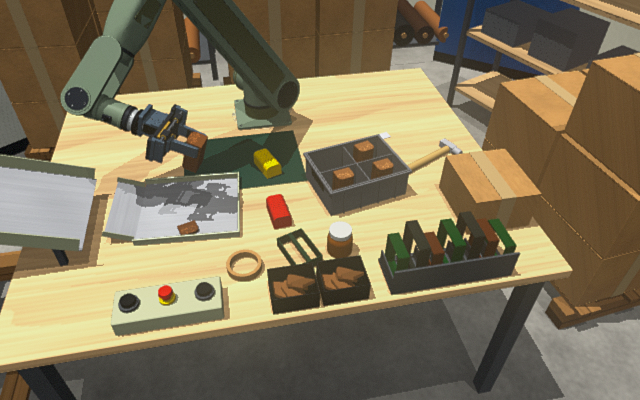

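View pics/w6.png

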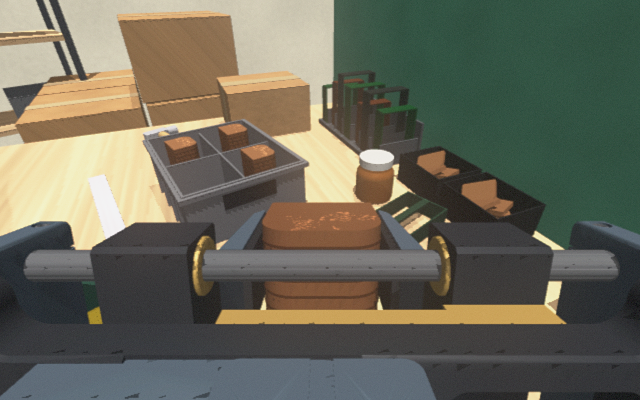

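The tilt works. In the wrist view the block's end is between the fingers at (265–380, 205–310), and in the scene view it's nearly upright at (194, 150) with the arm well clear. I'll tilt to about 83° and lower it over the tray's left half.

Request:
{"op": "drive_tool", "data": {"motion": [[[0,0.004,-0.01],[0.065,-0.027,0]],[[0,0.004,-0.014],[0.065,-0.027,0]],[[0,0.004,-0.014],[0.065,-0.027,0]],[[0,0.004,-0.016],[0,0,0]],[[0,0.004,-0.016],[0,0,0]],[[0,0.004,-0.016],[0,0,0]],[[0,0.004,-0.016],[0,0,0]],[[0,0.004,-0.014],[0,0,0]],[[0,0.004,-0.01],[0,0,0]],[[0,0,-0.006],[0,0,0]]]}}

```text
time_s: 14.77
ee_pos: [507.6, -174.9, 100.6]
ee_rot: [-96.5, 0.2, -22.1]
force: [0.4, 0.4, -4.2]
gripper_width: 53.8
```

```bash
python3 - <<'E'
from h import *
np.set_printoptions(precision=3,suppress=True)
s=env.state();print(s['time_s'],s['ee_pos'],s['ee_rot'],s['qpos'],s['force'])
cv2.imwrite('pics/s7.png',cv2.resize(env.grab_frame('scene')[60:260,20:320,::-1],None,fx=2.5,fy=2.5))
E
```

```text
14.7667 [ 507.591 -174.86   100.557] [-96.496   0.166 -22.129] [-52.773  49.771 103.571  59.492  97.252 -66.938] [ 0.398  0.439 -4.198]
```

View pics/s7.png

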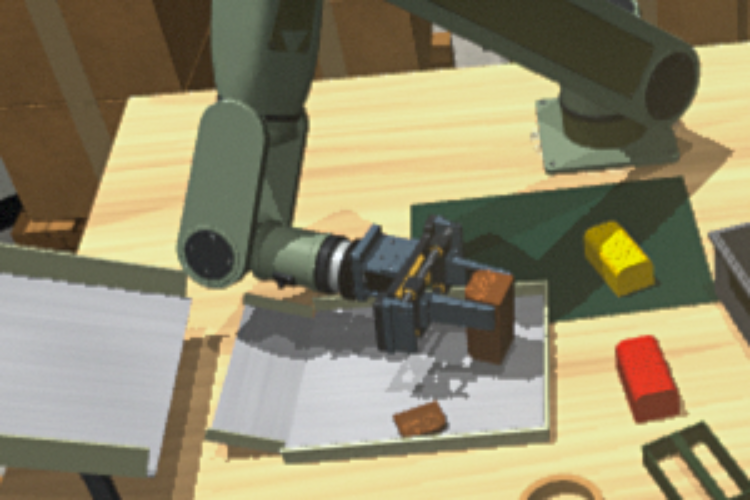

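```bash
python3 - <<'E'
from h import *
cv2.imwrite('pics/t7.png',cv2.resize(env.grab_frame('top')[150:380,340:640,::-1],None,fx=2.5,fy=2.5))
E
```

```text
(no output)
```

View pics/t7.png

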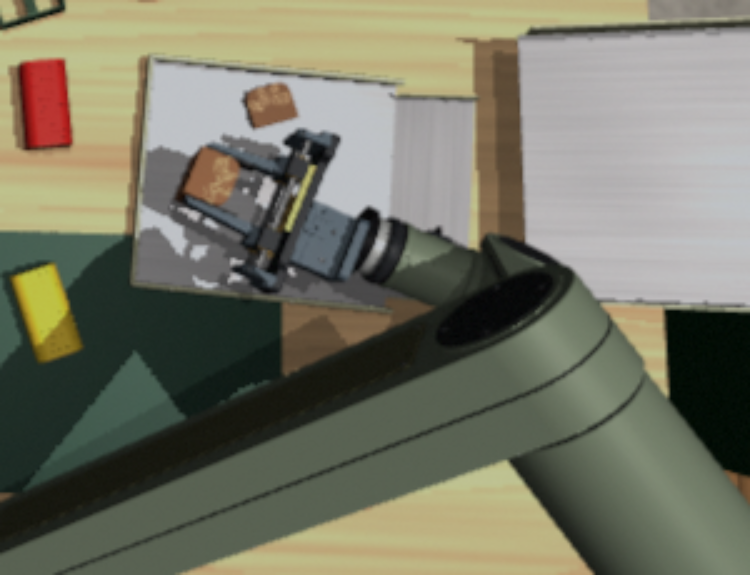

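From above, the wrist (538, 255) is close to the chute edge at column 548, and the chute rim is about as high as the wrist's underside. I'll yaw the tool about 20° at this height so the wrist swings away from it.

Request:
{"op": "drive_tool", "data": {"motion": [[[0,0,0],[0,0,-0.035]],[[0,0,0],[0,0,-0.035]],[[0,0,0],[0,0,-0.035]],[[0,0,0],[0,0,-0.035]],[[0,0,0],[0,0,-0.035]],[[0,0,0],[0,0,-0.035]],[[0,0,0],[0,0,-0.035]],[[0,0,0],[0,0,-0.035]],[[0,0,0],[0,0,-0.035]],[[0,0,0],[0,0,-0.035]]]}}

```text
time_s: 15.7
ee_pos: [508.1, -176.7, 102.4]
ee_rot: [-96.5, -0.1, -42.4]
force: [-0.6, -0.1, -4.1]
gripper_width: 54.0
```

```bash
python3 - <<'E'
from h import *
np.set_printoptions(precision=3,suppress=True)
s=env.state();print(s['time_s'],s['ee_pos'],s['ee_rot'],s['qpos'],s['force'])
cv2.imwrite('pics/s8.png',cv2.resize(env.grab_frame('scene')[60:260,20:320,::-1],None,fx=2.5,fy=2.5))
E
```

```text
15.7 [ 508.11  -176.697  102.368] [-96.465  -0.055 -42.418] [-57.495  46.205 119.071  73.814  87.522 -75.836] [-0.608 -0.075 -4.143]
```

View pics/s8.png

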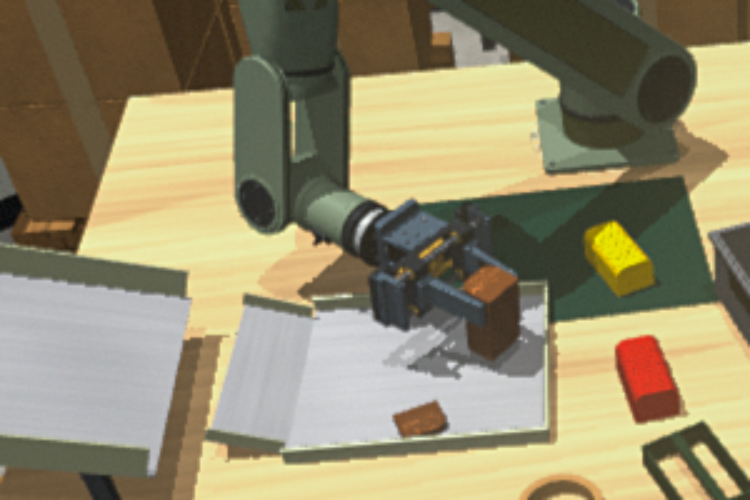

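The wrist (260, 200 in the crop) is now well clear of the chute, and the block hangs nearly upright over the empty tray floor. I'll lower it until it touches.

Request:
{"op": "drive_tool", "data": {"motion": [[[0,0,-0.004],[0,0,0]],[[0,0,-0.004],[0,0,0]],[[0,0,-0.002],[0,0,0]],[[0,0,-0.001],[0,0,0]],[[0,0,-0.001],[0,0,0]],[[0,0,-0.001],[0,0,0]],[[0,0,0],[0,0,0]],[[0,0,0],[0,0,0]],[[0,0,0],[0,0,0]],[[0,0,0],[0,0,0]]]}}

```text
time_s: 16.58
ee_pos: [507.6, -175.7, 88.5]
ee_rot: [-96.4, 0.1, -42.2]
force: [0.4, 0.5, -3.9]
gripper_width: 53.9
```

Request:
{"op": "drive_tool", "data": {"motion": [[[0,0,-0.001],[0,0,0]],[[0,0,-0.001],[0,0,0]],[[0,0,-0.001],[0,0,0]],[[0,0,0],[0,0,0]],[[0,0,0],[0,0,0]],[[0,0,0],[0,0,0]],[[0,0,0],[0,0,0]],[[0,0,0],[0,0,0]],[[0,0,0],[0,0,0]],[[0,0,0],[0,0,0]]]}}

```text
time_s: 17.42
ee_pos: [507.6, -175.7, 85.5]
ee_rot: [-96.4, 0.1, -42.3]
force: [0.4, 0.5, -3.5]
gripper_width: 53.7
```

Request:
{"op": "drive_tool", "data": {"motion": [[[0,0,-0.001],[0,0,0]],[[0,0,-0.001],[0,0,0]],[[0,0,-0.001],[0,0,0]],[[0,0,0],[0,0,0]],[[0,0,0],[0,0,0]],[[0,0,0],[0,0,0]],[[0,0,0],[0,0,0]],[[0,0,0],[0,0,0]],[[0,0,0],[0,0,0]],[[0,0,0],[0,0,0]]]}}

```text
time_s: 18.25
ee_pos: [507.6, -175.7, 82.6]
ee_rot: [-96.4, 0.1, -42.3]
force: [-0.3, -0.0, -1.9]
gripper_width: 53.8
```

Request:
{"op": "drive_tool", "data": {"motion": [[[0,0,-0.001],[0,0,0]],[[0,0,0],[0,0,0]],[[0,0,0],[0,0,0]],[[0,0,0],[0,0,0]],[[0,0,0],[0,0,0]],[[0,0,0],[0,0,0]],[[0,0,0],[0,0,0]],[[0,0,0],[0,0,0]],[[0,0,0],[0,0,0]],[[0,0,0],[0,0,0]]], "force": 8}}

```text
time_s: 19.08
ee_pos: [507.6, -175.7, 82.5]
ee_rot: [-96.3, 0.1, -42.2]
force: [-2.1, -2.5, 6.2]
gripper_width: 54.1
```

Request:
{"op": "drive_tool", "data": {"motion": [[[0,0,0],[0,0,0]],[[0,0,0],[0,0,0]],[[0,0,0],[0,0,0]],[[0,0,0],[0,0,0]],[[0,0,0],[0,0,0]],[[0,0,0],[0,0,0]],[[0,0,0],[0,0,0]],[[0,0,0],[0,0,0]],[[0,0,0],[0,0,0]],[[0,0,0],[0,0,0]]], "claw": 1.0}}

```text
time_s: 19.92
ee_pos: [507.6, -175.7, 81.5]
ee_rot: [-96.4, 0.1, -42.2]
force: [0.8, -0.5, 0.8]
gripper_width: 91.2
```

```bash
python3 - <<'E'
from h import *
np.set_printoptions(precision=3,suppress=True)
s=env.state();print(s['time_s'],s['ee_pos'],s['ee_rot'],s['gripper_width'],s['force'])
cv2.imwrite('pics/s9.png',cv2.resize(env.grab_frame('scene')[100:260,120:300,::-1],None,fx=3.5,fy=3.5))
E
```

```text
19.9167 [ 507.591 -175.709   81.454] [-96.438   0.092 -42.249] 91.19360346305196 [ 0.767 -0.462  0.802]
```

View pics/s9.png

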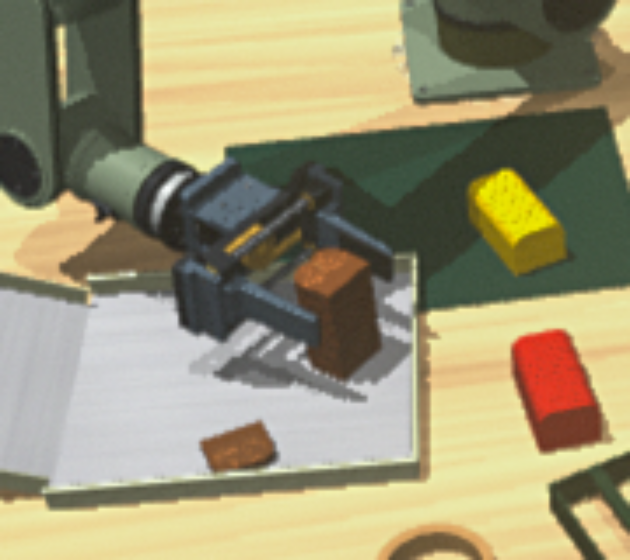

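The block stands upright on the tray floor, scene crop top (300–365, 250–300) and base (310–380, 340–378), with the open fingers clear on both sides. I'll go straight up, then untilt.

Request:
{"op": "drive_tool", "data": {"motion": [[[0,0,0.005],[0,0,0]],[[0,0,0.01],[0,0,0]],[[0,0,0.015],[0,0,0]],[[0,0,0.02],[0,0,0]],[[0,0,0.025],[0,0,0]],[[0,0,0.025],[0,0,0]],[[0,0,0.025],[0,0,0]],[[0,0,0.02],[-0.04,0.036,0]],[[-0.002,-0.002,0.01],[-0.08,0.073,0]],[[-0.002,-0.002,0],[-0.08,0.073,0]]]}}

```text
time_s: 20.8
ee_pos: [503.3, -180.1, 238.9]
ee_rot: [-112.2, -0.0, -42.4]
force: [0.0, -0.5, -1.3]
gripper_width: 91.4
```

Request:
{"op": "drive_tool", "data": {"motion": [[[-0.004,-0.004,0],[-0.085,0.077,0]],[[-0.004,-0.004,0],[-0.085,0.077,0]],[[-0.004,-0.004,0],[-0.085,0.077,0]],[[-0.004,-0.004,0],[-0.085,0.077,0]],[[-0.004,-0.004,0],[-0.085,0.077,0]],[[-0.004,-0.004,0],[-0.085,0.077,0]],[[-0.004,-0.004,0],[-0.085,0.077,0]],[[0,0,0],[-0.085,0.077,0]],[[0,0,0],[-0.085,0.077,0]],[[0,0,0],[-0.085,0.077,0]]]}}

```text
time_s: 21.63
ee_pos: [475.0, -207.7, 238.7]
ee_rot: [-177.9, -0.3, -42.4]
force: [-0.2, 1.1, -0.6]
gripper_width: 91.5
```

```bash
python3 - <<'E'
from h import *
import pickle
np.set_printoptions(precision=3,suppress=True)
s=env.state();print(s['time_s'],s['ee_pos'],s['ee_rot'],s['qpos'],s['force'])
p=env.camera_params('wrist');cv2.imwrite('pics/w10.png',env.grab_frame('wrist')[:,:,::-1]);pickle.dump(p,open('w10.pkl','wb'))
cv2.imwrite('pics/s10.png',cv2.resize(env.grab_frame('scene')[100:260,120:300,::-1],None,fx=3.5,fy=3.5))
E
```

```text
21.6333 [ 475.001 -207.749  238.679] [-177.912   -0.258  -42.415] [-26.145  11.84   95.069   2.029  72.269  15.661] [-0.197  1.09  -0.551]
```

View pics/w10.png

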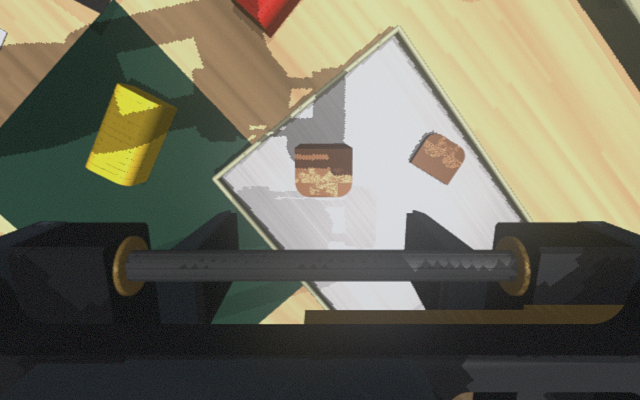

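View pics/s10.png

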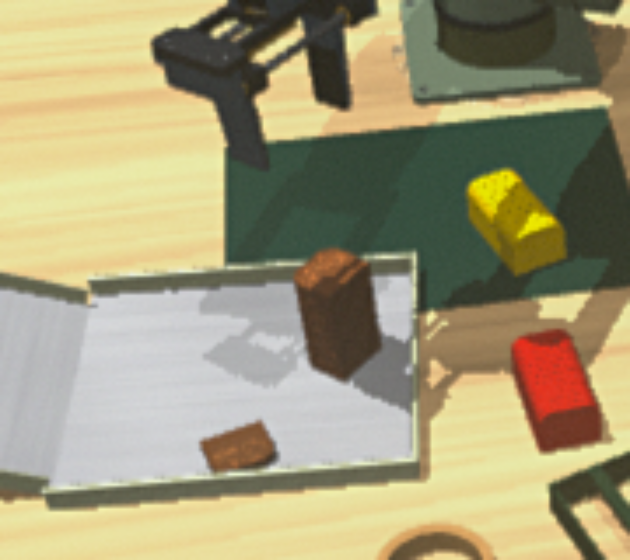

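```bash
python3 - <<'E'
from h import *
import pickle
np.set_printoptions(precision=1,suppress=True)
p=pickle.load(open('w10.pkl','rb'));print(p['pose'][:3,3])
th=np.radians(-42.4);x=np.array([np.cos(th),np.sin(th)]);h=np.array([-x[1],x[0]])
for z in (103,):
    a=onz(p,296,180,z);b=onz(p,352,180,z);print((a+b)/2,np.linalg.norm(a-b))
    n=onz(p,324,197.5,z);f=onz(p,324,143.5,z);print(n,f,(f-n)[:2]@h)
    f2=onz(p,324,150,z);print((f2-n)[:2]@h)
    print('floor of far edge',onz(p,324,143.5,3))
    print('centre',n[:2]+23*h)
im=cv2.imread('pics/w10.png')
cv2.imwrite('pics/c10.png',cv2.resize(im[130:210,280:370],None,fx=6,fy=6,interpolation=cv2.INTER_CUBIC))
E
```

```text
[ 515.5 -161.9  411.4]
[ 485.8 -200.5  103. ] 52.842664793315194
[ 474.4 -213.   103. ] [ 508.7 -175.3  103. ] 50.924854495906445
44.97364884821792
floor of far edge [ 506.4 -179.6    3. ]
centre [ 489.9 -196. ]
```

View pics/c10.png

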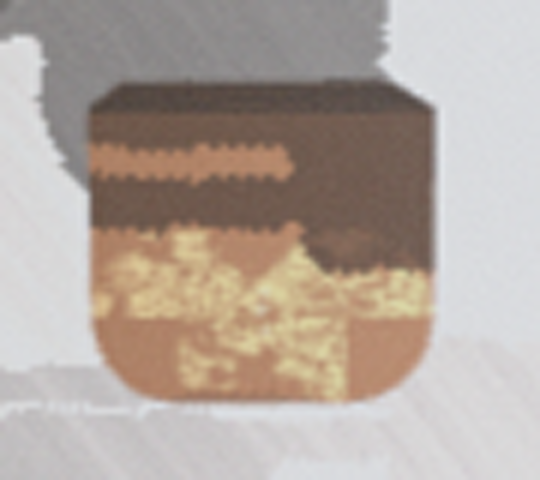

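The lying block now stands free. Its top is at wrist crop pixels (90–433, 110–403), and the width edge lines up with the jaws. Its centre is about (490, -196). I'll square up and take it from above.

Request:
{"op": "drive_tool", "data": {"motion": [[[0.005,0.004,0],[-0.014,0.013,0]],[[0.005,0.004,-0.01],[-0.013,0.012,0]],[[0.005,0.004,-0.02],[0,0,0]],[[0,0,-0.025],[0,0,0]],[[0,0,-0.025],[0,0,0]],[[0,0,-0.025],[0,0,0]],[[0,0,-0.025],[0,0,0]],[[0,0,-0.02],[0,0,0]],[[0,0,-0.015],[0,0,0]],[[0,0,-0.01],[0,0,0]]]}}

```text
time_s: 22.57
ee_pos: [488.3, -195.8, 59.9]
ee_rot: [-179.7, 0.2, -42.4]
force: [-0.2, 0.1, -0.7]
gripper_width: 91.3
```

Request:
{"op": "drive_tool", "data": {"motion": [[[0,0,0],[0,0,0]],[[0,0,0],[0,0,0]],[[0,0,0],[0,0,0]],[[0,0,0],[0,0,0]],[[0,0,0],[0,0,0]],[[0,0,0],[0,0,0]],[[0,0,0],[0,0,0]],[[0,0,0],[0,0,0]],[[0,0,0],[0,0,0]],[[0,0,0],[0,0,0]]], "claw": 0.0, "force": 35}}

```text
time_s: 23.4
ee_pos: [490.5, -195.4, 62.1]
ee_rot: [-179.7, -0.0, -42.3]
force: [-2.4, 1.2, 5.8]
gripper_width: 54.0
```

Request:
{"op": "drive_tool", "data": {"motion": [[[0,0,0.01],[0,0,0]],[[0,0,0.02],[0,0,0]],[[0,0,0.03],[0,0,0]],[[0,0,0.03],[0,0,0]],[[0,0,0.03],[0,0,-0.05]],[[0,0.02,0.03],[0,0,-0.05]],[[-0.003,0.03,0],[0,0,-0.05]],[[-0.003,0.035,0],[0,0,-0.05]],[[-0.003,0.035,0],[0,0,-0.05]],[[-0.003,0.035,0],[0,0,-0.05]]]}}

```text
time_s: 24.23
ee_pos: [477.8, -39.4, 211.5]
ee_rot: [-179.8, -0.0, -59.7]
force: [0.9, -0.6, -3.8]
gripper_width: 54.0
```

Request:
{"op": "drive_tool", "data": {"motion": [[[-0.003,0.03,0],[0,0,-0.033]],[[-0.003,0.03,0],[0,0,-0.033]],[[-0.003,0.03,0],[0,0,-0.033]],[[-0.003,0.03,0],[0,0,-0.033]],[[-0.003,0.03,0],[0,0,-0.033]],[[-0.003,0.02,0],[0,0,-0.033]],[[-0.003,0.02,0],[0,0,-0.033]],[[-0.002,0.015,0],[0,0,-0.033]],[[-0.001,0.008,0],[0,0,-0.033]],[[0,0,0],[0,0,-0.026]]]}}

```text
time_s: 25.07
ee_pos: [454.0, 174.0, 211.2]
ee_rot: [-179.8, 0.0, -78.0]
force: [0.6, 0.0, -3.4]
gripper_width: 54.0
```

```bash
python3 - <<'E'
from h import *
np.set_printoptions(precision=1,suppress=True)
s=env.state();print(s['time_s'],s['ee_pos'],s['ee_rot'],s['qpos'])
cv2.imwrite('pics/w11.png',env.grab_frame('wrist')[:,:,::-1])
cv2.imwrite('pics/s11.png',cv2.resize(env.grab_frame('scene')[60:230,260:480,::-1],None,fx=3.4,fy=3.4))
E
```

```text
25.0667 [454.  174.  211.2] [-179.8    0.   -78. ] [ 19.6  10.3 101.1  -0.   68.4  97.6]
```

View pics/w11.png

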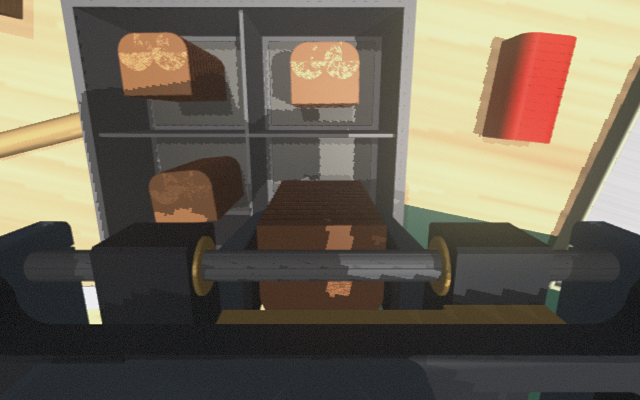

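View pics/s11.png

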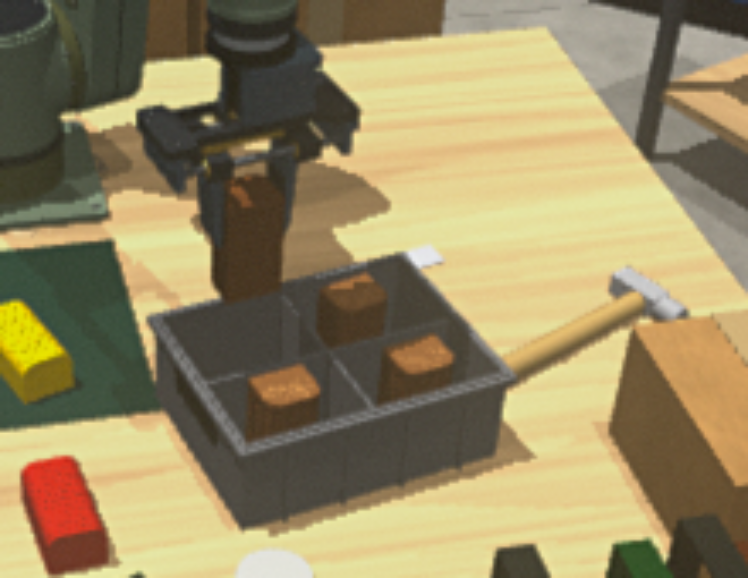

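The block hangs over the last empty cell, and the dividers at (250, 130) match the prediction. The first block stands in the far cell at (325, 73). I'll go straight down.

Request:
{"op": "drive_tool", "data": {"motion": [[[0,-0.001,-0.01],[0,0,0]],[[0,0,-0.018],[0,0,0]],[[0,0,-0.018],[0,0,0]],[[0,0,-0.018],[0,0,0]],[[0,0,-0.018],[0,0,0]],[[0,0,-0.016],[0,0,0]],[[0,0,-0.014],[0,0,0]],[[0,0,-0.012],[0,0,0]],[[0,0,-0.008],[0,0,0]],[[0,0,-0.004],[0,0,0]]]}}

```text
time_s: 26.0
ee_pos: [453.7, 170.5, 73.9]
ee_rot: [-179.9, -0.1, -78.0]
force: [-0.7, 1.0, -4.0]
gripper_width: 53.9
```

Request:
{"op": "drive_tool", "data": {"motion": [[[0,0,-0.002],[0,0,0]],[[0,0,-0.001],[0,0,0]],[[0,0,-0.001],[0,0,0]],[[0,0,-0.001],[0,0,0]],[[0,0,-0.001],[0,0,0]],[[0,0,-0.001],[0,0,0]],[[0,0,0],[0,0,0]],[[0,0,0],[0,0,0]],[[0,0,0],[0,0,0]],[[0,0,0],[0,0,0]]]}}

```text
time_s: 26.83
ee_pos: [454.7, 171.3, 68.5]
ee_rot: [-179.7, -0.0, -78.0]
force: [0.1, 0.6, -4.6]
gripper_width: 53.9
```

Request:
{"op": "drive_tool", "data": {"motion": [[[0,0,-0.001],[0,0,0]],[[0,0,-0.001],[0,0,0]],[[0,0,-0.0005],[0,0,0]],[[0,0,0],[0,0,0]],[[0,0,0],[0,0,0]],[[0,0,0],[0,0,0]],[[0,0,0],[0,0,0]],[[0,0,0],[0,0,0]],[[0,0,0],[0,0,0]],[[0,0,0],[0,0,0]]]}}

```text
time_s: 27.67
ee_pos: [454.8, 171.4, 66.6]
ee_rot: [-179.7, -0.0, -78.0]
force: [-2.9, 0.4, 5.8]
gripper_width: 53.8
```

Contact: the tool force went from -4.6 N to +5.8 N. I'll release and go straight up.

Request:
{"op": "drive_tool", "data": {"motion": [[[0,0,0],[0,0,0]],[[0,0,0],[0,0,0]],[[0,0,0],[0,0,0]],[[0,0,0],[0,0,0]],[[0,0,0.002],[0,0,0]],[[0,0,0.01],[0,0,0]],[[0,0,0.02],[0,0,0]],[[0,0,0.03],[0,0,0]],[[0,0,0.03],[0,0,0]],[[0,0,0.03],[0,0,0]]], "claw": 0.75}}

```text
time_s: 28.5
ee_pos: [454.3, 171.2, 189.3]
ee_rot: [-179.8, -0.0, -78.0]
force: [0.1, -0.5, 0.0]
gripper_width: 68.2
```

Request:
{"op": "drive_tool", "data": {"motion": [[[0,0,0.02],[0,0,0]],[[0,0,0.02],[0,0,0]],[[-0.01,-0.03,0],[0,0,0]],[[-0.01,-0.035,0],[0,0,0]],[[-0.01,-0.035,0],[0,0,0]],[[-0.01,-0.035,0],[0,0,0]],[[-0.01,-0.035,0],[0,0,0]],[[-0.01,-0.03,0],[0,0,0]],[[0,0,0],[0,0,0]],[[0,0,0],[0,0,0]]]}}

```text
time_s: 29.33
ee_pos: [394.2, -29.8, 228.2]
ee_rot: [-179.7, -0.0, -78.2]
force: [-0.0, 0.4, -0.1]
gripper_width: 68.4
```

```bash
python3 - <<'E'
from h import *
np.set_printoptions(precision=1,suppress=True)
s=env.state();print(s['time_s'],s['ee_pos'],s['gripper_width'],s['force'])
t=env.grab_frame('top');p=env.camera_params('top')
cv2.imwrite('pics/t12.png',cv2.resize(t[110:285,120:480,::-1],None,fx=2.2,fy=2.2))
cv2.imwrite('pics/t12f.png',t[:,:,::-1])
cv2.imwrite('pics/s12.png',cv2.resize(env.grab_frame('scene')[100:290,90:490,::-1],None,fx=2,fy=2))
E
```

```text
29.3333 [394.2 -29.8 228.2] 68.44777454073387 [-0.   0.4 -0.1]
```

View pics/t12.png

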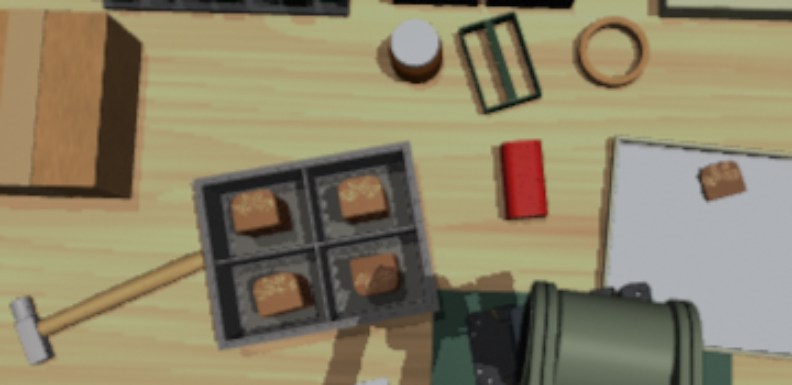

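View pics/s12.png

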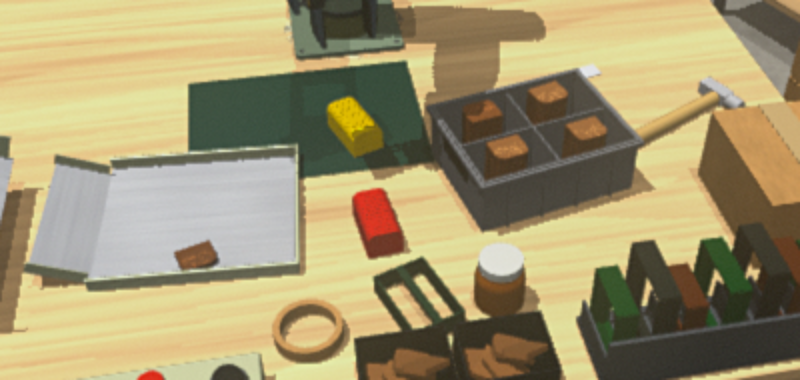

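Both views show all four cells holding upright blocks, the new ones at top crop (361, 197) and (374, 273), and the other things unmoved. One numeric check, then I'll hand in.

```bash
python3 - <<'E'
from h import *
np.set_printoptions(precision=1,suppress=True)
p=env.camera_params('top')
im=cv2.cvtColor(cv2.imread('pics/t12f.png'),cv2.COLOR_BGR2HSV);im0=cv2.cvtColor(cv2.imread('pics/top0.png'),cv2.COLOR_BGR2HSV)
def cen(im,x0,y0,x1,y1,z):
    s=im[y0:y1,x0:x1];m=((s[...,1]>90)&(s[...,0]<20)&(s[...,2]>70)).astype('u1')
    cs,_=cv2.findContours(m,0,1);c=max(cs,key=cv2.contourArea);r=cv2.minAreaRect(c)
    return onz(p,r[0][0]+x0,r[0][1]+y0,z)[:2],np.array(r[1])
print('A',cen(im,268,185,303,214,107),'pad',(550.3,193.3));print('B',cen(im,275,220,308,252,107),'pad',(453.5,173))
for b,z in (((222,192,252,220),107),((230,230,262,258),107),((436,180,462,204),13)): print(cen(im0,*b,z)[0],cen(im,*b,z)[0])
print(env.state()['time_s']); print(env.job_done())
E
```

```text
A (array([550.4, 190.3]), array([17.1, 21.2])) pad (550.3, 193.3)
B (array([453.6, 170.7]), array([17.5, 21. ])) pad (453.5, 173)
[528.5 323.1] [528.5 322.9]
[426.6 289.7] [426.6 289.7]
[ 596.  -284.3] [ 596.  -284.3]
29.4333
the job is handed in; nothing more can be done
None
```

Both blocks are packed, one in each empty cell, and the job was handed in at 29.4 s. It reported no verdict.

- **Standing block:** I took it from above, lowered it into the far-right cell until it touched the pad, and let go.
- **Lying block:** I gripped it near one end, lifted it, tilted it about 84° and set it down on end in the tray. I let go there and a picture showed it standing free. I then took it again from above and lowered it into the near-right cell.

**Last checks:**
- The blocks' top centres were within about 3 mm of the pad centres I worked out, and both looked upright with the gripper clear.
- The packed blocks and the loose layer measured as unmoved (0.2 mm at most). The die, jar, tape roll and hammer also looked unmoved, but I did not measure them.

**Disagreements:**
- The tote's rim measured about 8 mm larger than stated. I took this to be a rim flange; the divider crossing agreed with the same centre.
- Two views of the lying block differed by about 4 mm, which the grip absorbed.
- My first spot for setting it down would have brought the wrist too close to the chute, so I yawed the tool about 20° before lowering.

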